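# Check clock movements under the glass-height bar

## Task

These two quartz clock movements have to fit under the clock glass. Slide each one along the plate towards the bar of the bridge gauge without lifting it: the one that clears the bar is to be pushed on under it until it sits squarely against the back stop, and left there. The other has to be pushed up to the bar until its shaft touches it, but not forced under it or tipped up; then take it out and lay it flat in the empty reject tray, leaving everything else on the bench alone.

Things in the scene. Friction and masses are not known exactly. Their poses are not given: they have to be found in the camera images.
- gauge: Fixed bridge gauge on an steel plate 8 mm thick, 224 mm wide. Origin on the bench below the bar's middle; x = feed direction (movements, bar, back stop), z up. Plate from x = -174 to +88 mm; posts at y = +-104 mm, 194 mm clear between. Back stop: strip 14 mm high, face at x = +62 mm; a box against it has its rear end at x = -50 mm, so it can be pushed home from behind the bar
- gauge_bar: Fixed steel bar of the gauge, 12 (x) x 222 (y) x 13 mm, brass screws 8 mm high at its ends. Origin: middle of its underside, 39 mm above the plate; axes as the gauge's. The short shaft clears it by 3 mm; the long one overlaps its near face by 3 mm, and that box stops with its centre at about x = -36 mm of the gauge; pushed harder, it tips up in front
- movement_a_center (a point): Quartz clock movement, face up: black box 112 (its x) x 58 x 22 mm, 0.18-0.28 kg. Brass hand shaft on top, 28 mm from the centre towards +x. Shaft tip 36 mm above the underside on one movement, 42 mm on the other; otherwise alike, which is which is unknown. Point: centre of the box, 11 mm up. Starts on the gauge plate, shaft end 20-50 mm short of the bar, askew up to 9 deg, one each side of the middle
- movement_b_center (a point): Quartz clock movement, face up: black box 112 (its x) x 58 x 22 mm, 0.18-0.28 kg. Brass hand shaft on top, 28 mm from the centre towards +x. Shaft tip 36 mm above the underside on one movement, 42 mm on the other; otherwise alike, which is which is unknown. Point: centre of the box, 11 mm up. Starts on the gauge plate, shaft end 20-50 mm short of the bar, askew up to 9 deg, one each side of the middle
- reject_tray: empty shallow grey tray for rejects, fixed on the bench: 166 mm (its x) x 142 mm (its y) outside, walls 3 mm thick and 15 mm high, floor 3 mm thick. The origin is the centre of its underside, z up
- quartz_tester: bystander: small grey tester box 34 x 52 x 17 mm beyond the gauge; origin at the centre of its underside
- nut_tin: bystander: flat round tin, 63 mm across, 20 mm high, beyond the gauge, beside the notebook; origin at the centre of its underside
- spare_driver: bystander: watchmaker's screwdriver 94 mm long lying on the notebook beyond the gauge; origin at the middle of its underside

How it is judged:
On the way:
1. the movement with the long shaft has been pushed up to the bar and its shaft bears on it (contact force between movement_b and gauge_bar above 0.5 N and z of movement_b_center in the frame of gauge below 0.03 m), for 0.03 s.
At the end, for the whole second after the job is handed in: The movement that clears the bar stands on the plate under the bar, its shaft end within 6 mm of the back stop and within 0.1 rad of square to it; the one that was stopped by the bar lies flat on the floor of the reject tray, wholly inside its walls; both are released and at rest (x of movement_a_center in the frame of gauge between 0 and 0.012 m and y of movement_a_center in the frame of gauge between -0.085 and 0.085 m and z of movement_a_center in the frame of gauge between 0.015 and 0.023 m and angle between the x axis of movement_a_center and the x axis of gauge, either way round below 0.1 rad and angle between movement_a_center's own z axis and vertical below 0.06 rad and linear speed of each of movement_a, movement_b below 0.01 m/s and x of movement_b_center in the frame of reject_tray between -0.055 and 0.055 m and y of movement_b_center in the frame of reject_tray between -0.045 and 0.045 m and z of movement_b_center in the frame of reject_tray between 0.01 and 0.019 m and angle between movement_b_center's own z axis and vertical below 0.08 rad); the robot touches nothing.
It fails at once if the stopped movement is forced: tipped up by more than 0.15 rad at the bar, or driven on under it (z of movement_b_center in the frame of gauge below 0.05 m and y of movement_b_center in the frame of gauge between -0.1 and 0.1 m and x of movement_b_center in the frame of gauge between -0.06 and 0.1 m and (angle between movement_b_center's own z axis and vertical above 0.15 rad or x of movement_b_center in the frame of gauge above -0.022 m)).
It fails at once if the movement that clears is lifted or tipped instead of slid (z of movement_a_center in the frame of gauge above 0.034 m or angle between movement_a_center's own z axis and vertical above 0.3 rad).
It fails at once if a bystander (tester, tin or screwdriver) is shifted by more than 20 mm (distance of any of quartz_tester, nut_tin, spare_driver from where it was at the start of the episode above 0.02 m).
It also fails if it takes over 50 s, if anything falls off the work surface, if the arm or the gripper's body presses on something with over 40 N, if the wrist force passes 120 N, or if a joint passes its speed limit or range.

## Robot

A 6-joint arm with a two-finger parallel gripper is mounted at the origin on a cart in front of the work surface, level with it; the furniture and walls round the work are solid. World frame = base frame: x ahead of the robot, y to its left, z up, the work surface at z = 0. Lengths are in m, angles in rad, forces in N, time in s.
With the tool pointing down it reaches from about 0.3 to 0.75 m from the base axis. Payload 8.5 kg.
Tool frame: the origin (TCP) lies between the finger pads; the fingertips stand 22 mm ahead of it and the grasp point (between the pads) lies 3 mm ahead of it; z points along the fingers, y is the line along which they close (so a half turn about z gives the same grasp; the last joint's range is limited). The gripper opens to 88 mm and grips with 3 to 60 N. Pads are 18 mm wide; open, the fingers measure 123 mm over their backs; the gripper's body (75 mm by 187 mm) begins 45 mm behind the grasp point.
Start: joints at [-1.502, 0.381, 1.297, -0, 1.464, -0.215], TCP at [0.154, -0.528, 0.261] pointing down, gripper open.
Joint ranges: [-3.11, 3.11], [-0.89, 2.33], [0.22, 2.48], [-1.42, 4.56], [0.17, 2.85], [-2.88, 2.88]. Speed limits (rad/s): [2.39, 2.39, 3.14, 3.14, 3.14, 3.14].

## Interface

Orientations are given as a 3x3 rotation matrix whose columns are the frame's x, y, z axes.
In Python, from rig import manip gives the robot as it stands. The module is installed in compiled form; this text tells all that it offers.
- The arm moves only by the tool apply_moves, never from a script. Its argument "moves" is one flat list of numbers, 7 for each row, row after row: the opening, from 0 (shut) to 1 (fully open), then the shift along the tool's x, y, z in m, then the turn, a rotation vector about the tool's x, y, z in rad. A call has 1 to 12 rows; each row is the pose to reach, as a shift and turn from the pose commanded when the call began, along the tool's axes at that moment; what a row does not reach only later rows make up. A row lasts 1/8 s, in which the tool goes at most 62.5 mm and 10.7 degrees, less where a joint would pass 70% of its speed; a pose out of reach is approached as far as the arm can. A call with a gripper value outside its range is refused whole. The fingers move at their own pace and stop on an object; "squeeze" is the grip in N (left out, the last holds). Time passes only in rows, so rows that repeat a pose let the fingers close. It gives the time, the measured TCP pose, the force, the opening and the grip force at its end, in the units of the state.
- manip.observe(): the state, without advancing time (a new reading comes with each control period).
- manip.get_image(name): name is "scene" or "top"; returns the picture (400x640x3 uint8, red, green, blue); there is no depth.
- manip.camera_model(name): a dict with "intrinsics" (3x3 intrinsics, pixels), "origin" and "orientation" of the camera in the world. Camera axes: x right, y down, z forward; pixel columns grow to the right and rows downward; lengths in m; the calibration is good to about 2 mm. A picture is of the moment at which its call begins. camera_model takes no time and is no camera call.
- manip.close_job(): hands the job in; it is judged then, once.
The state is a dict: "clock": time; "joint_pos": joint angles; "qvel": joint speeds; "joint_efforts": joint torques, N m; "tcp_pos": TCP position; "tool_rot": TCP orientation; "ft_force": force on the tool from outside, world axes, zero at the start; "ft_torque": the same for the moment, N m; "gripper_width": finger opening in m; "grasp_force": force on a finger pad.
Only numpy, scipy, OpenCV 4.12 (cv2) and the standard library are available. Lean on these libraries where they do the work, as an engineer would, in place of code of your own. Each camera call takes 0.05 s, during which the arm holds its last target. There are 200 camera calls.

## Working session

There is one attempt and no reset: what is moved stays moved. The work goes in short steps, Python scripts to look and compute and a tool call to move; the robot and the scene stay as the last step left them, time stands still between calls to the robot, and variables do not carry over. Pictures are saved under pics/ and viewed, at most 11 in all, crops included, and the job is handed in when it is done.

Besides the shell and the picture viewer there is one more tool, called as name(argument=value, ...) on one line, values as JSON. apply_moves: Moves the arm, as the interface text tells. Its arguments: {"type":"object","properties":{"moves":{"type":"array","items":{"type":"number"}},"squeeze":{"type":"number"}},"required":["moves"]}

```bash
mkdir -p pics; python3 - <<'E'
from rig import manip
import cv2,numpy as np
np.set_printoptions(precision=4,suppress=True)
for n in("scene","top"):
    im=manip.get_image(n); cv2.imwrite(f"pics/{n}0.png",im[:,:,::-1]); np.save(f"pics/{n}0.npy",im)
    c=manip.camera_model(n); print(n,c)
s=manip.observe(); print(s)
E
```

```text
scene {'intrinsics': array([[408.4091,   0.    , 316.444 ],
       [  0.    , 408.4091, 205.276 ],
       [  0.    ,   0.    ,   1.    ]]), 'origin': array([0.2908, 0.716 , 0.6524]), 'orientation': array([[-0.8908, -0.3061,  0.3357],
       [-0.4543,  0.5977, -0.6606],
       [ 0.0016, -0.741 , -0.6715]])}
top {'intrinsics': array([[504.0506,   0.    , 316.2149],
       [  0.    , 504.0506, 210.819 ],
       [  0.    ,   0.    ,   1.    ]]), 'origin': array([0.3978, 0.1048, 1.0076]), 'orientation': array([[-0.0076, -0.9749,  0.2223],
       [-0.9999,  0.0058, -0.0088],
       [ 0.0073, -0.2224, -0.9749]])}
{'clock': 0.1, 'joint_pos': array([-1.5023,  0.3811,  1.2981,  0.    ,  1.4636, -0.2153]), 'qvel': array([ 0.0004, -0.0035, -0.0031, -0.0001,  0.0004,  0.0007]), 'joint_efforts': array([  0.0038, -43.8651, -22.4912,   0.0715,   0.0342,  -0.0001]), 'tcp_pos': array([ 0.154 , -0.5278,  0.2602]), 'tool_rot': array([[ 0.96  ,  0.28  , -0.0001],
       [ 0.28  , -0.96  ,  0.0013],
       [ 0.0003, -0.0012, -1.    ]]), 'ft_force': array([-0.0183, -0.1036,  0.2152]), 'ft_torque': array([ 0.0159,  0.0561, -0.01  ]), 'grasp_force': 0.0, 'gripper_width': 0.08820431573728751}
```

View pics/scene0.png

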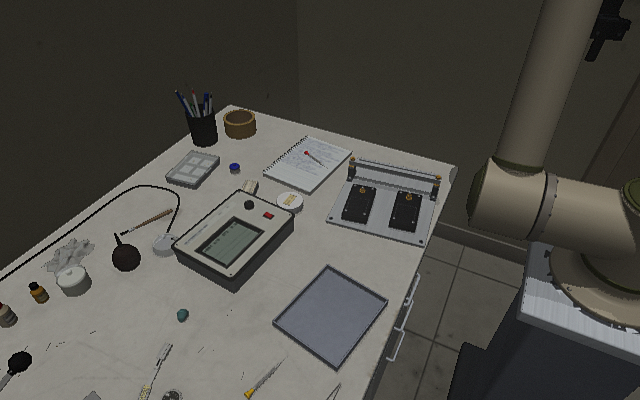

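View pics/top0.png

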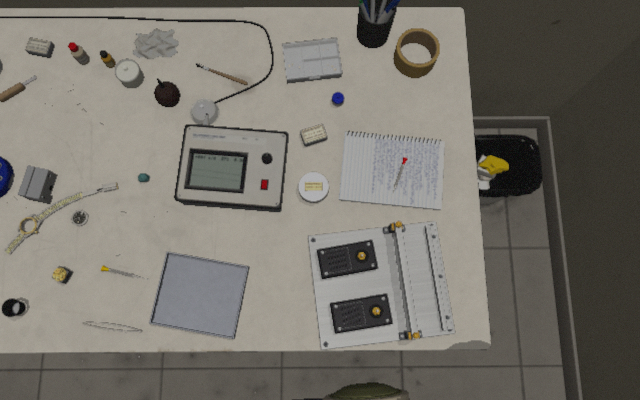

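The scene view shows the gauge at around (395,195) and the tray at (330,315). In the top view the gauge is at (380,285), with the movements at (347,258) and (361,313), the bar near column 400 and the tray at (200,295). Feed runs to the right in the image, which is world -y. I'll enlarge both gauge crops.

```bash
python3 - <<'E'
import cv2,numpy as np
t=np.load("pics/top0.npy")[215:350,300:465,::-1]; cv2.imwrite("pics/tc.png",cv2.resize(t,None,fx=4.4,fy=4.4,interpolation=cv2.INTER_CUBIC))
t=np.load("pics/scene0.npy")[145:250,320:460,::-1]; cv2.imwrite("pics/sc.png",cv2.resize(t,None,fx=5.5,fy=5.5,interpolation=cv2.INTER_CUBIC))
E
```

```text
(no output)
```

View pics/tc.png

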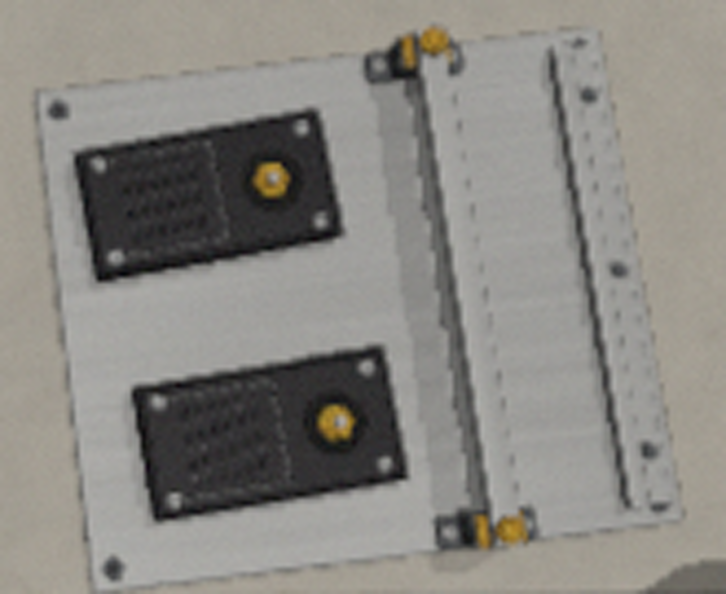

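View pics/sc.png

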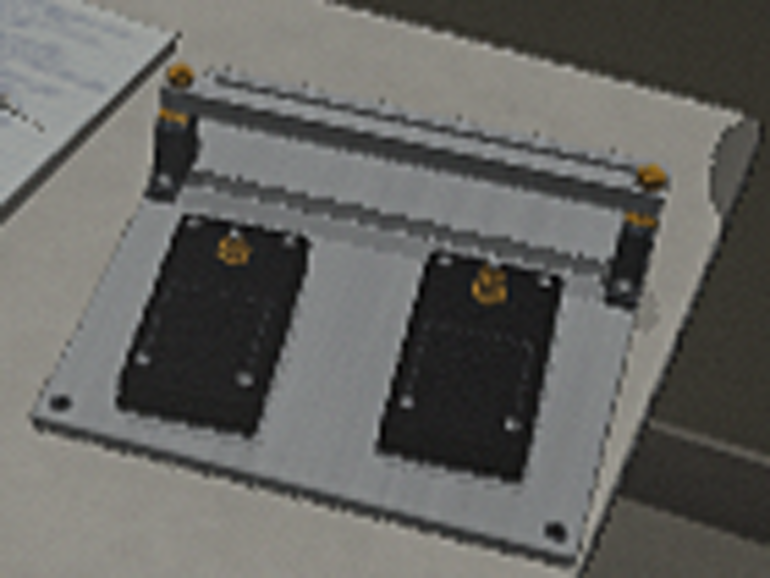

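Crop corners in the top view are: plate (36,92), (600,28), (683,520), (95,592). The upper movement (M1) has its shaft at (272,177) and the lower (M2) at (342,422). In the scene crop M2's tip stands about 25 px above its nut, against about 15 px for M1. That makes M2 (nearest the robot) probably the long one.

```bash
cat > h.py <<'E'
from rig import manip
import cv2,numpy as np
np.set_printoptions(precision=4,suppress=True)
def ray(n,p):
    c=manip.camera_model(n); d=c["orientation"]@np.linalg.inv(c["intrinsics"])@np.array([p[0],p[1],1.]); return c["origin"],d
def onz(n,p,z):
    o,d=ray(n,p); return o+d*(z-o[2])/d[2]
def tri(p,q):
    o,d=ray("top",p);u,e=ray("scene",q); A=np.c_[d,-e]; k=np.linalg.lstsq(A,u-o,rcond=None)[0]; a=o+k[0]*d;b=u+k[1]*e; return (a+b)/2,np.linalg.norm(a-b)
T=lambda a:np.array(a)/4.4+[300-.4,215-.4]
S=lambda a:np.array(a)/5.5+[320-.4,145-.4]
def rect(n,P,z):
    W=np.array([onz(n,p,z) for p in P]); L=np.linalg.norm(np.diff(W,axis=0,append=W[:1]),axis=1); ax=W[1]+W[2]-W[0]-W[3]; return W.mean(0),np.arctan2(ax[1],ax[0]),L,W
E
python3 - <<'E'
from h import *
g=rect("top",[T(p) for p in[(36,92),(600,28),(683,520),(95,592)]],.008); print("plate",*g)
th=g[1]; ex=np.array([np.cos(th),np.sin(th)]); ey=np.array([-ex[1],ex[0]])
O=g[0][:2]+.043*ex; print("gauge O",O,np.degrees(th))
for n,P in(("M1",[(76,153),(318,108),(343,234),(98,281)]),("M2",[(133,387),(384,345),(408,478),(157,521)])):
    m=rect("top",[T(p) for p in P],.030); d=m[0][:2]-O; print(n,m[0],np.degrees(m[1]-th),m[2],"gauge",d@ex,d@ey)
print("tips",tri(T((272,177)),S((233,236))),tri(T((342,422)),S((490,263))))
im=np.load("pics/top0.npy"); hsv=cv2.cvtColor(im,cv2.COLOR_RGB2HSV)
roi=im[245:345,140:260].astype(int); mk=((roi[...,2]-roi[...,0])>8).astype(np.uint8)
c=max(cv2.findContours(mk,0,2)[0],key=cv2.contourArea); b=cv2.boxPoints(cv2.minAreaRect(c))+[140,245]; print(b)
print("tray",*rect("top",b,.015))
E
```

```text
plate [ 0.4787 -0.0288  0.008 ] -1.4617633126172787 [0.2616 0.2219 0.26   0.2222] [[ 0.5749  0.1132  0.008 ]
 [ 0.6032 -0.1469  0.008 ]
 [ 0.3825 -0.17    0.008 ]
 [ 0.354   0.0884  0.008 ]]
gauge O [ 0.4833 -0.0716] -83.75286846003243
M1 [0.5249 0.0366 0.03  ] 4.076418899512641 [0.11   0.0571 0.1101 0.0574] gauge -0.10301846987404474 0.05309291234507873
M2 [0.4211 0.0121 0.03  ] 2.7168898282429246 [0.1111 0.0573 0.1098 0.0574] gauge -0.08995217297686965 -0.05277127322264683
tips (array([0.5304, 0.0094, 0.0399]), np.float64(0.0005740581733059739)) (array([ 0.4253, -0.0168,  0.0454]), np.float64(0.0010721620623389378))
[[182.8462 310.7692]
 [189.5385 306.3077]
 [197.0769 317.6154]
 [190.3846 322.0769]]
tray [0.4214 0.3407 0.015 ] -0.9817054345535822 [0.015  0.0265 0.015  0.0265] [[0.4279 0.3547 0.015 ]
 [0.4363 0.3422 0.015 ]
 [0.4148 0.3267 0.015 ]
 [0.4065 0.3391 0.015 ]]
```

```bash
cat >> h.py <<'E'
th=np.radians(-83.75); ex=np.array([np.cos(th),np.sin(th),0]); ey=np.array([-ex[1],ex[0],0]); O=np.array([.4833,-.0716,0])
def w(x,y,z): return O+x*ex+y*ey+[0,0,z]
def st(): 
    s=manip.observe(); d=s["tcp_pos"]-O; print("t",s["clock"],"gauge xyz",np.array([d@ex,d@ey,d[2]]),"F gauge",s["ft_force"]@ex,s["ft_force"]@ey,s["ft_force"][2],"w",s["gripper_width"],"q6",s["joint_pos"][5],"q1",s["joint_pos"][0]); return s
def mv(p,yaw=th+np.pi):
    from scipy.spatial.transform import Rotation as R
    s=manip.observe(); r=s["tool_rot"]; x=np.array([np.cos(yaw),np.sin(yaw),0]); z=np.array([0,0,-1.]); G=np.c_[x,np.cross(z,x),z]
    print("shift",r.T@(p-s["tcp_pos"]),"turn",R.from_matrix(r.T@G).as_rotvec())
E
python3 - <<'E'
from h import *
st(); mv(w(-.183,.05,.2))
print("tray",*rect("top",[(166,253),(249,266),(236,338),(150,322)],.015))
print("instr corner",onz("top",(284,210),.0),onz("top",(288,130),.06), onz("scene",(294,222),.05))
E
```

```text
t 0.1 gauge xyz [ 0.4176 -0.377   0.2602] F gauge 0.10103180460314498 -0.02950058440409492 0.2151548404362139 w 0.08820431573728751 q6 -0.2152923008717464 q1 -1.5022970512419649
shift [ 0.5249 -0.5172  0.061 ] turn [-0.0008 -0.0011 -1.3961]
tray [0.4593 0.3225 0.015 ] -1.744359617344529 [0.1667 0.139  0.1685 0.135 ] [[0.5403 0.3937 0.015 ]
 [0.5135 0.2291 0.015 ]
 [0.3762 0.2509 0.015 ]
 [0.4072 0.4165 0.015 ]]
instr corner [0.6297 0.1618 0.    ] [0.78   0.1515 0.06  ] [0.6102 0.1915 0.05  ]
```

apply_moves(moves=[0.25, 0.525, -0.517, 0.061, 0, 0, -1.396, 0.25, 0.525, -0.517, 0.061, 0, 0, -1.396, 0.25, 0.525, -0.517, 0.061, 0, 0, -1.396, 0.25, 0.525, -0.517, 0.061, 0, 0, -1.396, 0.25, 0.525, -0.517, 0.061, 0, 0, -1.396, 0.25, 0.525, -0.517, 0.061, 0, 0, -1.396, 0.25, 0.525, -0.517, 0.061, 0, 0, -1.396, 0.25, 0.525, -0.517, 0.061, 0, 0, -1.396, 0.25, 0.525, -0.517, 0.061, 0, 0, -1.396, 0.25, 0.525, -0.517, 0.061, 0, 0, -1.396, 0.25, 0.525, -0.517, 0.061, 0, 0, -1.396, 0.25, 0.525, -0.517, 0.061, 0, 0, -1.396])

```text
clock: 1.6
tcp_pos: [0.5138, 0.1176, 0.1992]
tool_rot: [[-0.11, 0.994, -0.001], [0.994, 0.11, -0.0], [0.0, -0.001, -1.0]]
ft_force: [-0.7, -0.4, -0.8]
gripper_width: 0.0216
grasp_force: 0.0
```

```bash
python3 - <<'E'
from h import *
st(); mv(w(-.185,.05,.036))
E
```

```text
t 1.6 gauge xyz [-0.1848  0.0509  0.1992] F gauge 0.2816704234850699 -0.7711144728415188 -0.8030005739708633 w 0.021558211695778044 q6 -0.10973164985732266 q1 0.00028812855764961053
shift [ 0.0002 -0.0008  0.1632] turn [-0.0006 -0.      0.001 ]
```

apply_moves(moves=[0.25, 0, 0, 0.163, 0, 0, 0, 0.25, 0, 0, 0.163, 0, 0, 0, 0.25, 0, 0, 0.163, 0, 0, 0, 0.25, 0, 0, 0.163, 0, 0, 0, 0.25, -0.012, 0, 0.163, 0, 0, 0, 0.25, -0.022, 0, 0.163, 0, 0, 0, 0.25, -0.032, 0, 0.163, 0, 0, 0, 0.25, -0.042, 0, 0.163, 0, 0, 0, 0.25, -0.052, 0, 0.163, 0, 0, 0, 0.25, -0.062, 0, 0.163, 0, 0, 0, 0.25, -0.072, 0, 0.163, 0, 0, 0, 0.25, -0.08, 0, 0.163, 0, 0, 0])

```text
clock: 3.1
tcp_pos: [0.522, 0.0352, 0.0367]
tool_rot: [[-0.109, 0.994, -0.0], [0.994, 0.109, 0.0], [0.0, -0.0, -1.0]]
ft_force: [-0.7, 2.3, 2.3]
gripper_width: 0.0218
grasp_force: 1.3
```

```bash
python3 - <<'E'
from h import *
st()
a=manip.get_image("top")[200:350,290:470,::-1];b=manip.get_image("scene")[130:260,300:470,::-1]
b=cv2.resize(b,(390,300),interpolation=2);a=cv2.resize(a,(390,300),interpolation=2);cv2.imwrite("pics/p1.png",np.hstack([a,b]))
E
```

```text
t 3.1 gauge xyz [-0.1019  0.0501  0.0367] F gauge -2.3824952463228306 -0.4288506419637226 2.297492034897138 w 0.021757344594845476 q6 -0.26808144833656516 q1 -0.15926145744165654
```

View pics/p1.png

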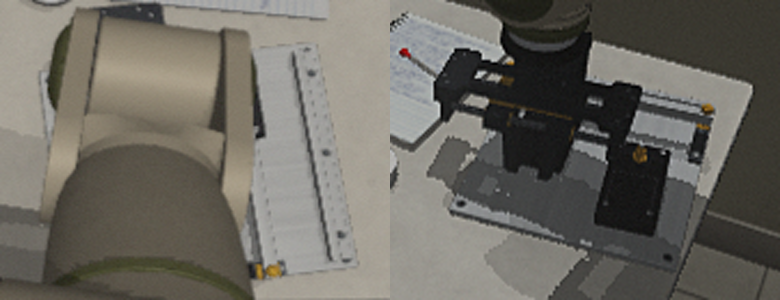

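The arm hides the box from above. In the scene crop the fingers stand squarely behind M1, at about (535,165). M1 is now where a long shaft would just touch, so I'll creep 5 mm and check the force.

apply_moves(moves=[0.25, -0.002, 0, 0, 0, 0, 0, 0.25, -0.004, 0, 0, 0, 0, 0, 0.25, -0.005, 0, 0, 0, 0, 0])

```text
clock: 3.58
tcp_pos: [0.5224, 0.0309, 0.0366]
tool_rot: [[-0.109, 0.994, -0.0], [0.994, 0.109, 0.0], [0.0, -0.0, -1.0]]
ft_force: [-0.7, 2.1, -0.7]
gripper_width: 0.0221
grasp_force: 0.4
```

```bash
python3 - <<'E'
from h import *
st()
b=manip.get_image("scene")[130:260,300:470,::-1]
cv2.imwrite("pics/p2.png",cv2.resize(b,(680,520),interpolation=2))
E
```

```text
t 3.575 gauge xyz [-0.0976  0.05    0.0366] F gauge -2.155400041379103 -0.5066816449366922 -0.7101878331093967 w 0.02205744952361531 q6 -0.27656799081202066 q1 -0.16737815502599954
```

View pics/p2.png

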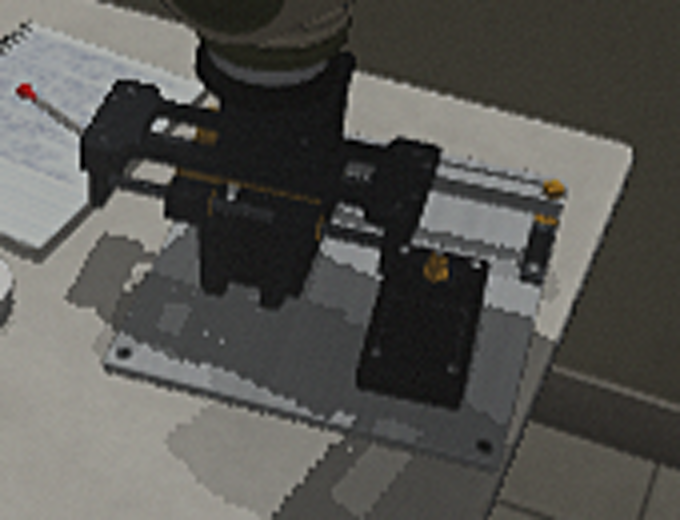

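The fingers are flush behind M1, near (250,290), with its front under the bar. The force is unchanged at about 2 N, so it's sliding freely, and the tip heights (40 against 45 mm) agree that M1 clears. I'll push on.

apply_moves(moves=[0.25, -0.004, 0, 0, 0, 0, 0, 0.25, -0.008, 0, 0, 0, 0, 0, 0.25, -0.012, 0, 0, 0, 0, 0, 0.25, -0.016, 0, 0, 0, 0, 0, 0.25, -0.02, 0, 0, 0, 0, 0, 0.25, -0.024, 0, 0, 0, 0, 0, 0.25, -0.028, 0, 0, 0, 0, 0, 0.25, -0.03, 0, 0, 0, 0, 0, 0.25, -0.03, 0, 0, 0, 0, 0])

```text
clock: 4.75
tcp_pos: [0.5259, 0.0008, 0.0368]
tool_rot: [[-0.109, 0.994, 0.0], [0.994, 0.109, -0.0], [-0.0, 0.0, -1.0]]
ft_force: [-0.7, 0.1, -0.0]
gripper_width: 0.022
grasp_force: 0.0
```

apply_moves(moves=[0.25, -0.002, 0, 0, 0, 0, 0, 0.25, -0.004, 0, 0, 0, 0, 0, 0.25, -0.005, 0, 0, 0, 0, 0])

```text
clock: 5.12
tcp_pos: [0.5263, -0.0039, 0.0368]
tool_rot: [[-0.109, 0.994, 0.0], [0.994, 0.109, 0.0], [0.0, 0.0, -1.0]]
ft_force: [-0.0, 2.7, 1.5]
gripper_width: 0.022
grasp_force: 1.0
```

apply_moves(moves=[0.25, -0.0015, 0, 0, 0, 0, 0, 0.25, -0.003, 0, 0, 0, 0, 0])

```text
clock: 5.38
tcp_pos: [0.5261, -0.0044, 0.0368]
tool_rot: [[-0.108, 0.994, -0.001], [0.994, 0.108, 0.005], [0.005, -0.0, -1.0]]
ft_force: [1.2, 24.3, 4.8]
gripper_width: 0.0221
grasp_force: 12.1
```

A is home (24 N against the stop). Next: back off, rise, and go behind M2.

apply_moves(moves=[0.25, 0.02, 0, 0, 0, 0, 0, 0.25, 0.03, 0, -0.06, 0, 0, 0, 0.25, 0.06, -0.04, -0.1, 0, 0, 0, 0.25, 0.116, -0.104, -0.1, 0, 0, 0, 0.25, 0.116, -0.104, -0.1, 0, 0, 0, 0.25, 0.116, -0.104, -0.1, 0, 0, 0, 0.25, 0.116, -0.104, 0, 0, 0, 0, 0.25, 0.116, -0.104, 0, 0, 0, 0, 0.25, 0.116, -0.104, 0, 0, 0, 0])

```text
clock: 6.5
tcp_pos: [0.4106, 0.0966, 0.035]
tool_rot: [[-0.108, 0.994, -0.005], [0.994, 0.108, -0.0], [0.0, -0.004, -1.0]]
ft_force: [0.1, 1.0, 0.5]
gripper_width: 0.0222
grasp_force: 0.0
```

```bash
python3 - <<'E'
from h import *
st()
b=manip.get_image("scene")[130:260,300:470,::-1]
cv2.imwrite("pics/p3.png",cv2.resize(b,(680,520),interpolation=2))
E
```

```text
t 6.5 gauge xyz [-0.1751 -0.0539  0.035 ] F gauge -0.955964331816293 0.20584102350581626 0.5143998846215663 w 0.022208065102294783 q6 -0.1592929260452529 q1 -0.05120202987399517
```

View pics/p3.png

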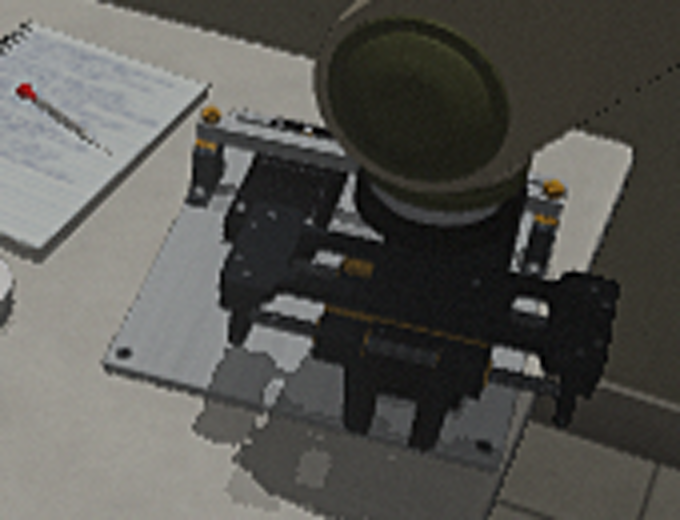

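A sits under the bar at (290,200) and the fingers are behind M2 at (390,420). I'll push B to about 6 mm short of contact, then creep.

apply_moves(moves=[0.25, -0.008, 0, 0, 0, 0, 0, 0.25, -0.016, 0, 0, 0, 0, 0, 0.25, -0.024, 0, 0, 0, 0, 0, 0.25, -0.032, 0, 0, 0, 0, 0, 0.25, -0.04, 0, 0, 0, 0, 0, 0.25, -0.047, 0, 0, 0, 0, 0, 0.25, -0.053, 0, 0, 0, 0, 0, 0.25, -0.058, 0, 0, 0, 0, 0, 0.25, -0.062, 0, 0, 0, 0, 0, 0.25, -0.064, 0, 0, 0, 0, 0, 0.25, -0.064, 0, 0, 0, 0, 0])

```text
clock: 7.92
tcp_pos: [0.4177, 0.0332, 0.0367]
tool_rot: [[-0.109, 0.994, 0.0], [0.994, 0.109, -0.0], [-0.0, 0.0, -1.0]]
ft_force: [0.7, -0.4, 0.0]
gripper_width: 0.0218
grasp_force: 0.0
```

apply_moves(moves=[0.25, -0.001, 0, 0, 0, 0, 0, 0.25, -0.002, 0, 0, 0, 0, 0])

```text
clock: 8.18
tcp_pos: [0.4178, 0.0315, 0.0367]
tool_rot: [[-0.109, 0.994, -0.0], [0.994, 0.109, 0.0], [0.0, -0.0, -1.0]]
ft_force: [-0.8, 1.2, -0.1]
gripper_width: 0.0218
grasp_force: 0.6
```

apply_moves(moves=[0.25, -0.001, 0, 0, 0, 0, 0, 0.25, -0.002, 0, 0, 0, 0, 0])

```text
clock: 8.43
tcp_pos: [0.418, 0.0294, 0.0367]
tool_rot: [[-0.109, 0.994, -0.0], [0.994, 0.109, 0.0], [0.0, -0.0, -1.0]]
ft_force: [0.4, 0.6, -0.6]
gripper_width: 0.0222
grasp_force: 0.5
```

apply_moves(moves=[0.25, -0.001, 0, 0, 0, 0, 0, 0.25, -0.002, 0, 0, 0, 0, 0])

```text
clock: 8.68
tcp_pos: [0.4182, 0.0274, 0.0367]
tool_rot: [[-0.109, 0.994, -0.0], [0.994, 0.109, 0.0], [0.0, -0.0, -1.0]]
ft_force: [-1.6, -0.1, -1.5]
gripper_width: 0.0222
grasp_force: 0.5
```

apply_moves(moves=[0.25, -0.001, 0, 0, 0, 0, 0, 0.25, -0.001, 0, 0, 0, 0, 0])

```text
clock: 8.93
tcp_pos: [0.4184, 0.0264, 0.0368]
tool_rot: [[-0.109, 0.994, 0.0], [0.994, 0.109, -0.0], [-0.0, 0.0, -1.0]]
ft_force: [-0.5, 0.2, 0.7]
gripper_width: 0.022
grasp_force: 0.1
```

apply_moves(moves=[0.25, -0.001, 0, 0, 0, 0, 0, 0.25, -0.001, 0, 0, 0, 0, 0])

```text
clock: 9.18
tcp_pos: [0.4183, 0.0259, 0.0368]
tool_rot: [[-0.109, 0.994, -0.0], [0.994, 0.109, 0.001], [0.001, -0.0, -1.0]]
ft_force: [0.3, 5.3, 0.3]
gripper_width: 0.0221
grasp_force: 2.7
```

5.3 N at exactly the expected place, so the shaft is on the bar. I'll hold briefly, then look.

apply_moves(moves=[0.25, -0.0003, 0, 0, 0, 0, 0])

```text
clock: 9.3
tcp_pos: [0.4183, 0.0258, 0.0368]
tool_rot: [[-0.108, 0.994, -0.0], [0.994, 0.108, 0.001], [0.001, -0.0, -1.0]]
ft_force: [1.0, 8.6, 1.0]
gripper_width: 0.0221
grasp_force: 4.4
```

```bash
python3 - <<'E'
from h import *
st()
b=manip.get_image("scene")[130:260,300:470,::-1]
cv2.imwrite("pics/p4.png",cv2.resize(b,(680,520),interpolation=2))
E
```

```text
t 9.3 gauge xyz [-0.1039 -0.054   0.0368] F gauge -8.408296069147566 1.9274852215623748 1.033988730973768 w 0.022126847187677132 q6 -0.3331168173810921 q1 -0.22311474956758282
```

View pics/p4.png

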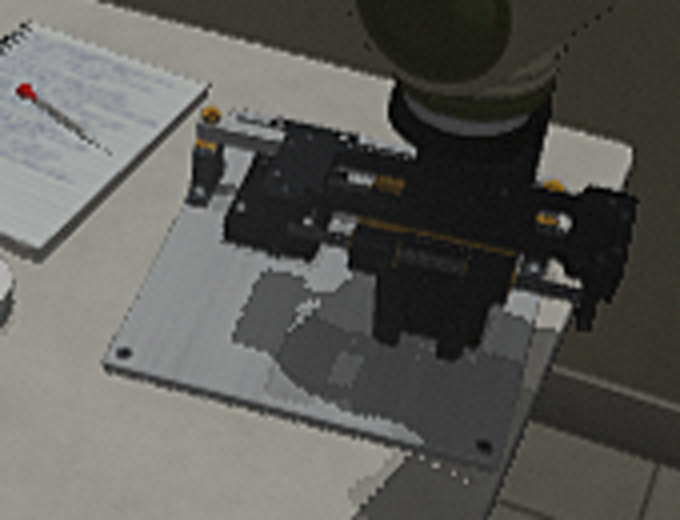

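The pose is square and flat, with the fingers at (420,340). Next: back off, lift, open, come forward over B's rear end, grip lightly and slide it back clear.

apply_moves(moves=[0.25, 0.015, 0, 0, 0, 0, 0, 0.85, 0.018, 0, -0.045, 0, 0, 0, 0.85, 0.018, 0, -0.045, 0, 0, 0, 0.85, -0.03, 0, -0.045, 0, 0, 0, 0.85, -0.03, 0, -0.045, 0, 0, 0, 0.85, -0.03, 0, 0.003, 0, 0, 0, 0.85, -0.03, 0, 0.003, 0, 0, 0, 0.85, -0.03, 0, 0.003, 0, 0, 0, 0.5, -0.03, 0, 0.003, 0, 0, 0, 0.5, -0.03, 0, 0.003, 0, 0, 0, 0.5, -0.03, 0, 0.003, 0, 0, 0, 0.5, -0.03, 0, 0.003, 0, 0, 0], squeeze=12)

```text
clock: 10.85
tcp_pos: [0.4216, -0.0044, 0.0338]
tool_rot: [[-0.109, 0.994, -0.0], [0.994, 0.109, 0.0], [0.0, -0.0, -1.0]]
ft_force: [-0.7, 3.0, 1.1]
gripper_width: 0.0582
grasp_force: 11.9
```

```bash
python3 - <<'E'
from h import *
st()
E
```

```text
t 10.85 gauge xyz [-0.0735 -0.054   0.0338] F gauge -3.076246682903827 -0.37210408721129157 1.1473623993672766 w 0.05815507815173838 q6 -0.40225014719151136 q1 -0.29306996635732135
```

apply_moves(moves=[0.5, 0.012, 0, 0, 0, 0, 0, 0.5, 0.025, 0, 0, 0, 0, 0, 0.5, 0.038, 0, 0, 0, 0, 0, 0.5, 0.05, 0, 0, 0, 0, 0, 0.5, 0.05, 0, 0, 0, 0, 0, 0.82, 0.05, 0, 0, 0, 0, 0, 0.82, 0.05, 0, 0, 0, 0, 0, 0.82, 0.03, 0, 0, 0, 0, 0, 0.82, 0.012, 0, 0, 0, 0, 0, 0.82, 0.012, 0, 0, 0, 0, 0, 0.5, 0.012, 0, 0, 0, 0, 0, 0.5, 0.012, 0, 0, 0, 0, 0], squeeze=12)

```text
clock: 12.35
tcp_pos: [0.4201, 0.0078, 0.0337]
tool_rot: [[-0.109, 0.994, -0.001], [0.994, 0.109, 0.0], [0.0, -0.001, -1.0]]
ft_force: [-1.8, -1.2, -0.7]
gripper_width: 0.058
grasp_force: 11.9
```

apply_moves(moves=[0.5, 0, 0, 0, 0, 0, 0, 0.5, 0, 0, 0, 0, 0, 0, 0.5, 0, 0, -0.03, 0, 0, 0, 0.5, 0, 0, -0.08, 0, 0, 0, 0.5, 0, 0, -0.12, 0, 0, 0, 0.5, 0, 0, -0.12, 0, 0, 0], squeeze=35)

```text
clock: 13.1
tcp_pos: [0.4214, 0.0072, 0.1556]
tool_rot: [[-0.109, 0.994, 0.005], [0.994, 0.109, -0.001], [-0.002, 0.005, -1.0]]
ft_force: [0.2, -0.5, -2.8]
gripper_width: 0.058
grasp_force: 34.7
```

```bash
python3 - <<'E'
from h import *
st(); mv(np.array([.459,.3225,.12]),np.radians(80))
mv(np.array([.459,.3225,.12]),np.radians(80+0))
a=manip.get_image("top");b=manip.get_image("scene")
cv2.imwrite("pics/p5.png",np.hstack([cv2.resize(a[190:350,140:470,::-1],(400,300)),cv2.resize(b[100:370,260:480,::-1],(400,400))[:300]]))
E
```

```text
t 13.1 gauge xyz [-0.085  -0.053   0.1556] F gauge 0.5056166227942027 0.1459176848648024 -2.8105060595218454 w 0.0580134542309482 q6 -0.37473493400607333 q1 -0.2655390968684537
shift [0.3094 0.0716 0.0354] turn [0.0056 0.0013 0.2837]
shift [0.3094 0.0716 0.0354] turn [0.0056 0.0013 0.2837]
```

View pics/p5.png

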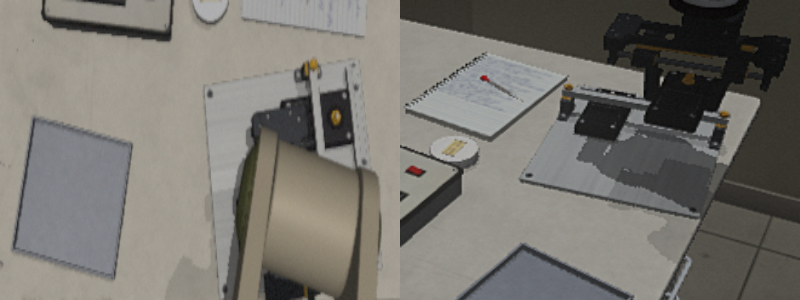

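B is held level at (685,100 in the right panel) and A is home under the bar. I'll carry B to the tray and lower it.

apply_moves(moves=[0.5, 0.05, 0.012, 0, 0, 0, 0.1, 0.5, 0.105, 0.025, 0, 0, 0, 0.2, 0.5, 0.16, 0.037, 0, 0, 0, 0.284, 0.5, 0.215, 0.05, 0, 0, 0, 0.284, 0.5, 0.27, 0.062, 0, 0, 0, 0.284, 0.5, 0.309, 0.072, 0, 0, 0, 0.284, 0.5, 0.309, 0.072, 0.03, 0, 0, 0.284, 0.5, 0.309, 0.072, 0.06, 0, 0, 0.284, 0.5, 0.309, 0.072, 0.06, 0, 0, 0.284])

```text
clock: 14.32
tcp_pos: [0.4568, 0.3216, 0.0901]
tool_rot: [[0.174, 0.985, -0.007], [0.985, -0.174, -0.003], [-0.004, -0.007, -1.0]]
ft_force: [0.9, 0.1, -1.9]
gripper_width: 0.0582
grasp_force: 34.7
```

```bash
python3 - <<'E'
from h import *
st(); mv(np.array([.459,.3225,.030]),np.radians(80))
b=manip.get_image("scene")
cv2.imwrite("pics/p6.png",cv2.resize(b[140:390,220:460,::-1],(576,600)))
E
```

```text
t 14.325 gauge xyz [-0.3938  0.0164  0.0901] F gauge 0.028682749939274707 0.8688594900662164 -1.8677320872287775 w 0.05822737720661911 q6 0.5765900467267019 q1 0.4015988156598898
shift [0.0015 0.0025 0.0601] turn [-0.0067  0.0044 -0.0004]
```

View pics/p6.png

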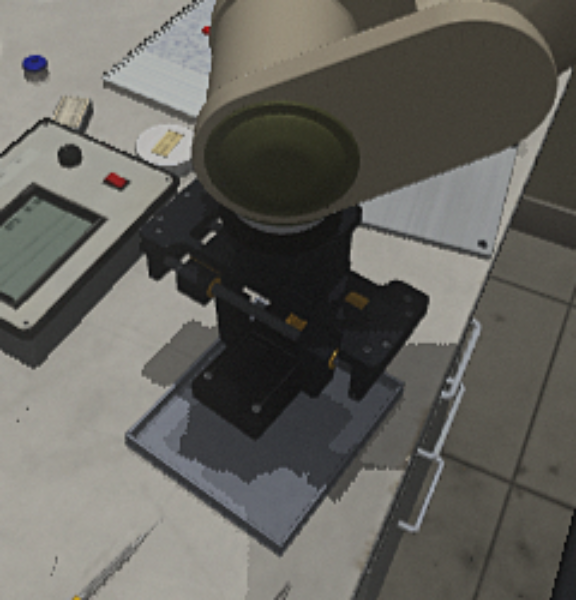

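B hangs parallel over the tray (box at about (255,390), tray corners (130,438), (280,550), (400,390)). I'll lower and release.

apply_moves(moves=[0.5, 0.001, 0.002, 0.03, 0, 0, 0, 0.5, 0.001, 0.002, 0.05, 0, 0, 0, 0.5, 0.001, 0.002, 0.058, 0, 0, 0, 0.5, 0.001, 0.002, 0.06, 0, 0, 0, 0.5, 0.001, 0.002, 0.06, 0, 0, 0])

```text
clock: 15.0
tcp_pos: [0.4609, 0.3231, 0.0345]
tool_rot: [[0.174, 0.985, 0.001], [0.985, -0.174, 0.001], [0.001, 0.001, -1.0]]
ft_force: [0.7, -0.7, -2.8]
gripper_width: 0.0578
grasp_force: 34.7
```

apply_moves(moves=[0.8, 0, 0, 0, 0, 0, 0, 0.8, 0, 0, 0, 0, 0, 0, 0.8, 0, 0, 0, 0, 0, 0, 0.8, 0, 0, -0.05, 0, 0, 0, 0.8, 0, 0, -0.11, 0, 0, 0, 0.8, 0, 0, -0.16, 0, 0, 0, 0.8, 0.06, -0.06, -0.2, 0, 0, 0, 0.8, 0.1, -0.12, -0.2, 0, 0, 0, 0.8, 0.1, -0.18, -0.2, 0, 0, 0, 0.8, 0.1, -0.18, -0.2, 0, 0, 0])

```text
clock: 16.25
tcp_pos: [0.298, 0.4537, 0.2342]
tool_rot: [[0.172, 0.985, 0.0], [0.985, -0.172, 0.0], [0.0, -0.0, -1.0]]
ft_force: [0.9, -0.1, -0.2]
gripper_width: 0.0706
grasp_force: 0.0
```

```bash
python3 - <<'E'
from h import *
st()
a=manip.get_image("top");b=manip.get_image("scene")
cv2.imwrite("pics/p7.png",np.hstack([cv2.resize(a[120:350,140:470,::-1],(430,300)),cv2.resize(b[140:370,240:470,::-1],(300,300))]))
E
```

```text
t 16.25 gauge xyz [-0.5424 -0.127   0.2342] F gauge 0.212686404328989 0.9052397951003778 -0.18350158202021244 w 0.07059285905043725 q6 0.9439050498937257 q1 0.7713663393747094
```

View pics/p7.png

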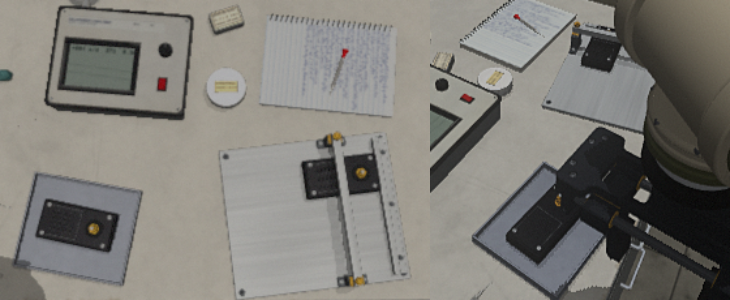

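B lies flat in the tray, centred at (77,225). A is square against the back stop at (340,175), the bystanders are untouched and the arm is clear. Handing in.

```bash
python3 -c "
from rig import manip
print(manip.close_job())"
```

```text
the job is handed in; nothing more can be done
None
```

I've handed the job in, with no verdict returned: the short-shaft movement is under the bar square against the back stop, and the long-shaft one touched the bar (about 8 N, without tipping) and now lies flat in the reject tray, with nothing else moved.

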